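Stand the fallen price sign up and push it back to the counter ledge

TASK

The little price sign on the stall counter has toppled over towards the customers, away from you, and lies on its face. Without picking it up, push its foot over so that the sign stands upright on its foot again, then push the standing sign along the counter until its face is flush and square against the metal ledge, and leave it standing there on its own. Do not disturb the jar, the bottle and the cup.

Things in the scene. Friction and masses are not known exactly. Their poses are not given: they have to be found in the camera images.
- sign: Loose L-shaped price sign, 0.25-0.47 kg: heavy pale wooden foot (70 deep, 100 wide, 16 mm thick) and white plastic board (110 high, 100 wide, 4 mm thick). Origin: middle of the heel edge, the outer corner of the L. x: heel to top of board; z: heel to toe of foot; y: width. Starts face down: x level, towards the ledge to 0.4 rad; board flat, foot upright at its near end, 70 mm high.
- sign_toe (a point): Middle of the foot's toe edge, on its underside, 70 mm from the heel along the sign's z (foot spans sign x 0 to 16 mm). Lying: top of the upright foot. Centre of mass: sign x 16, z 30 mm. Pushing the foot's upper part from the board's side towards the robot turns the sign about its heel; past some 30 degrees it falls onto its foot by itself.
- sign_top (a point): Middle of the board's top edge on its outer face, 110 mm from the heel along the sign's x. Both faces of the board bear a yellow disc. Upright: x up, toe towards the robot, and the outer face with the heel looks to the ledge.
- ledge: Fixed straight aluminium bar on the far side of the counter: 620 long (y), 30 deep (x), 30 mm high. Origin: middle of its robot-side face, at counter height. x: level, square to that face, away from the robot. The sign's outer face ends against the plane x = 0, anywhere along the bar. Turned up to 0.15 rad.
- jar: Bystander: loose amber glass jar, 64 mm across, 85 mm high; origin at the middle of its underside.
- sauce: Bystander: loose pale sauce bottle with a red cap, 56 mm across, 170 mm high; origin at the middle of its underside.
- cup: Bystander: loose white cup, 72 mm across at the rim, 90 mm high; origin at the middle of its underside.
Not all that is in view belongs to the job. What is shaped like the sign but purple is not meant.

How it is judged:
On the way, in this order (a step that is already met when the one before it is completed fails the run):
1. the sign stands upright on its foot (angle between sign's own x axis and vertical below 0.06 rad and height (world z) of sign below 0.006 m), for 0.2 s.
2. the upright sign's heel is against the ledge (angle between sign's own x axis and vertical below 0.06 rad and x of sign in the frame of ledge above -0.005 m), for 0.2 s.
At the end, for the whole second after the job is handed in: The sign stands still and upright on its foot (board within 0.06 rad of vertical), the middle of its heel edge within 5 mm of the ledge's robot-side face and within the bar's length, and its board parallel to the ledge within 0.08 rad (all of step 2 and height (world z) of sign below 0.006 m and x of sign in the frame of ledge below 0.005 m and y of sign in the frame of ledge between -0.31 and 0.31 m and angle between the z axis of sign and the x axis of ledge, either way round below 0.08 rad and linear speed of sign below 0.01 m/s); the robot touches nothing.
It fails at once if the sign is lifted, carried or thrown over (its heel rises more than 25 mm off the counter) (height (world z) of sign above 0.025 m).
It fails at once if the jar, the bottle or the cup is moved more than 20 mm or tipped (distance of any of jar, sauce, cup from where it was at the start of the episode above 0.02 m or angle between any of jar, sauce, cup's own z axis and vertical above 0.3 rad).
It also fails if it takes over 58 s, if anything falls off the work surface, if the arm or the gripper's body presses on something with over 40 N, if the wrist force passes 120 N, or if a joint passes its speed limit or range.

ROBOT

A 6-joint arm with a two-finger parallel gripper is mounted at the origin on the work surface. World frame = base frame: x ahead of the robot, y to its left, z up, the work surface at z = 0. Lengths are in m, angles in rad, forces in N, time in s.
With the tool pointing down it reaches from about 0.25 to 0.725 m from the base axis. Payload 4 kg.
Tool frame: the origin (TCP) lies at the very end of the fingers, on their centre line; the grasp point (between the pads) lies 19 mm behind it; z points along the fingers, y is the line along which they close (so a half turn about z gives the same grasp; the last joint's range is limited). The gripper opens to 85 mm and grips with 20 to 120 N. Pads are 22 mm wide; open, the fingers measure 114 mm over their backs; the gripper's body (76 mm by 85 mm) begins 54 mm behind the grasp point. The pads swing forward as they close: fully open they stand 13 mm farther back than shut.
Start: joints at [-1.301, 0.241, 0.005, 1.335, 0, 1.571], TCP at [0.133, -0.482, 0.231] pointing down, gripper open.
Joint ranges: [-2.72, 2.72], [-1.05, 1.87], [-1.09, 1.28], [-1.99, 2.15], [-1.42, 1.44], [-3.14, 3.14]. Speed limits (rad/s): [2.79, 2.79, 3.14, 3.14, 3.14, 3.14].

INTERFACE

Orientations are given as a unit quaternion [x, y, z, w].
In Python, from workcell import * gives the robot as it stands. The module is installed in compiled form; this text tells all that it offers.
- The arm moves only by the tool send_rows, never from a script. Its argument "steps" is text: rows parted by semicolons, each of 7 numbers parted by spaces: the opening, from -1 (shut) to 1 (fully open), then the shift along the world's x, y, z in m, then the turn, a rotation vector about the world's x, y, z in rad. A call has exactly 5 rows; each row shifts and turns the commanded pose from where the row before left it; what a row does not reach is not made up. A row lasts 1/12 s, in which the tool goes at most 41.7 mm and 7.16 degrees, less where a joint would pass 70% of its speed; a pose out of reach is approached as far as the arm can. A call is refused whole if a number of a shift passes 0.0417 or a number of a turn 0.125, either way. A call with a gripper value outside its range is refused whole. The fingers move at their own pace and stop on an object; the grip force is fixed at half the most. Time passes only in rows, so rows that do not move let the fingers close, or fill a call up. It gives the time, the measured TCP pose, the force, the opening and the grip force at its end, in the units of the state.
- get_obs(): the state, without advancing time (a new reading comes with each control period).
- camera(name): name is "scene" or "top" or "wrist"; returns a dict with "frame" (480x640x3 uint8, red, green, blue), "range_z" (480x640 float32, m along the optical axis (not along the pixel's ray), 0 where there is no reading), "camera_matrix" (3x3 intrinsics, pixels), "k1" (the pictures are not rectified: a ray, as slopes to the right and down, at radius r is drawn at 1 + k1 r^2 times it, then the intrinsics apply), "extrinsics" (4x4, takes a point from world to camera coordinates); the wrist camera has in their place "T_tool_cam" (4x4, takes a point from camera to tool coordinates, whose origin is the TCP and whose axes are the flange's). Camera axes: x right, y down, z forward; pixel columns grow to the right and rows downward; lengths in m; the calibration is good to about 2 mm. A picture is of the moment at which its call begins: read the wrist's pose just before it.
- job_done(): hands the job in; it is judged then, once.
The state is a dict: "clock": time; "joint_pos": joint angles; "joint_vel": joint speeds; "tau": joint torques, N m; "eef_pos": TCP position; "tool_rot": TCP orientation; "ft_force": force on the tool from outside, world axes, zero at the start; "ft_torque": the same for the moment, N m; "grip_width": finger opening in m; "grasp_force": force on a finger pad.
Only numpy, scipy, OpenCV 4.12 (cv2) and the standard library are available. Lean on these libraries where they do the work, as an engineer would, in place of code of your own. Each camera call takes 0.05 s, during which the arm holds its last target. There are 200 camera calls.

## Working session

There is one attempt and no reset: what is moved stays moved. The work goes in short steps, Python scripts to look and compute and a tool call to move; the robot and the scene stay as the last step left them, time stands still between calls to the robot, and variables do not carry over. Pictures are saved under pics/ and viewed, at most 10 in all, crops included, and the job is handed in when it is done.

Besides the shell and the picture viewer there is one more tool, called after ">>>" as name(argument=value, ...), one argument or row to a line, values as JSON. send_rows: Moves the arm, as the interface text tells. Its arguments: {"type":"object","properties":{"steps":{"type":"string"}},"required":["steps"]}

```bash
mkdir -p pics; cat > h.py <<'E'
from workcell import *
import numpy as np, cv2
def cloud(c):
    K=c["camera_matrix"];k1=c["k1"];d=c["range_z"]
    v,u=np.mgrid[0:480,0:640]
    pts=np.stack([u,v],-1).reshape(-1,1,2).astype(float)
    n=cv2.undistortPoints(pts,K,np.array([k1,0,0,0.])).reshape(480,640,2)
    P=np.dstack([n*d[...,None],d])
    E=np.linalg.inv(c["extrinsics"])
    return P@E[:3,:3].T+E[:3,3]
E
python3 - <<'E'
from h import *
o=get_obs();print(o["clock"],o["eef_pos"],o["tool_rot"],o["grip_width"])
for n in("scene","top"):
    c=camera(n);cv2.imwrite(f"pics/{n}.png",c["frame"][...,::-1]);np.savez(f"{n}0.npz",W=cloud(c),F=c["frame"])
    print(n,np.linalg.inv(c["extrinsics"]).round(3).tolist(),c["k1"])
E
```

```text
0.0 [ 0.13310003 -0.48127373  0.23038847] [ 9.90917243e-01  1.34468689e-01 -1.41189099e-04 -1.08112820e-03] 0.08532651239199908
scene [[-0.113, 0.84, -0.531, 1.13], [0.994, 0.092, -0.066, 0.113], [-0.007, -0.535, -0.845, 0.988], [0.0, 0.0, 0.0, 1.0]] 0.027076371677341123
top [[-0.018, -0.985, 0.172, 0.386], [-1.0, 0.016, -0.013, 0.047], [0.01, -0.172, -0.985, 1.064], [0.0, 0.0, 0.0, 1.0]] -0.051877944019454864
```

View pics/top.png

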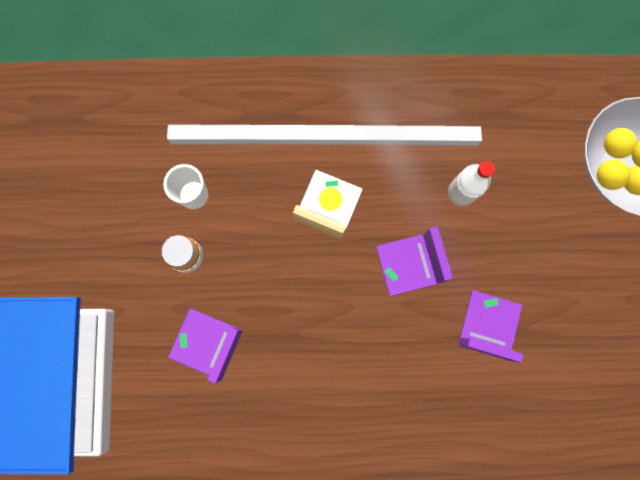

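View pics/scene.png

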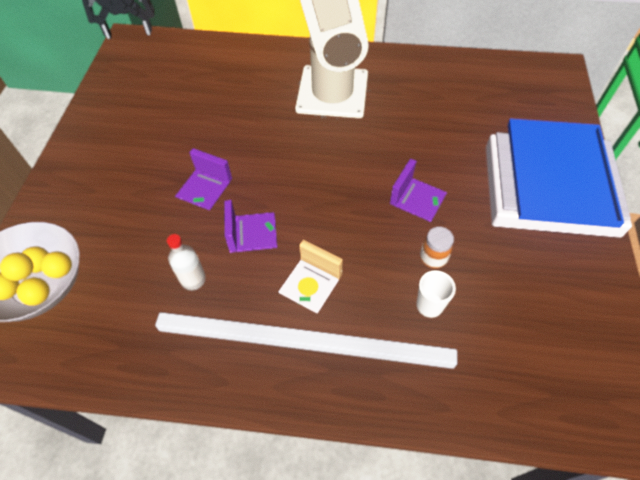

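The top view has four candidates: the white sign with a yellow disc and pale wooden foot at (328,202), and purple look-alikes at (413,262), (491,325) and (205,345). Only the one at (328,202) is white with a wooden foot, so it is the one meant. The ledge runs from (168,134) to (481,136), with the cup at (186,187), the jar at (182,253) and the bottle at (470,183).

```bash
python3 - <<'E'
from h import *
D=np.load("top0.npz");S=np.load("scene0.npz")
cv2.imwrite("pics/crop.png",np.hstack([cv2.resize(D["F"][160:245,285:375],(400,378),interpolation=2),cv2.resize(S["F"][230:315,270:360],(400,378),interpolation=2)])[...,::-1])
def fit(P,z0,z1,tag):
    P=P[(P[:,2]>z0)&(P[:,2]<z1)]
    r=cv2.minAreaRect((P[:,:2]*1000).astype(np.float32));print(tag,len(P),"box",cv2.boxPoints(r).round(1).tolist(),"z",np.percentile(P[:,2],[5,50,95]).round(4))
    return P
for n,d,roi,lr in(("top",D,(165,238,288,368),(115,155,160,490)),("scene",S,(235,315,272,350),(305,375,150,465))):
    W,F=d["W"],d["F"];a,b,c,e=roi
    hsv=cv2.cvtColor(F,cv2.COLOR_RGB2HSV)
    sub=W[a:b,c:e].reshape(-1,3);h=hsv[a:b,c:e].reshape(-1,3).astype(int)
    white=(h[:,1]<40)&(h[:,2]>150)
    wood=(h[:,0]>10)&(h[:,0]<28)&(h[:,1]>50)&(h[:,1]<160)&(h[:,2]>140)
    fit(sub[white],-.01,.02,n+" board");fit(sub[wood],.02,.09,n+" foot");fit(sub[wood],.062,.085,n+" foottop")
    a,b,c,e=lr
    L=W[a:b,c:e].reshape(-1,3);h=hsv[a:b,c:e].reshape(-1,3)
    L=L[(h[:,1]<50)&(h[:,2]>120)]
    L=fit(L,.022,.04,n+" ledge")
    # robot-side edge of the top: min x per y bin
    ys=np.arange(L[:,1].min()+.03,L[:,1].max()-.03,.02)
    xs=[L[(abs(L[:,1]-y)<.01),0].min() for y in ys];p=np.polyfit(ys,xs,1);print("ledge near face x=",p.round(4))
    for nm,R in (("cup",(160,210,160,210)),("jar",(232,275,160,205)),("sauce",(158,208,446,497))):
        if n=="top":
            Q=W[R[0]:R[1],R[2]:R[3]].reshape(-1,3);Q=Q[Q[:,2]>.03];print(nm,Q[:,:3].min(0).round(3),Q.max(0).round(3))
E
```

```text
top board 1532 box [[585.5999755859375, -18.5], [661.7000122070312, -52.0], [702.5999755859375, 41.0], [626.5, 74.5]] z [0.0013 0.0048 0.008 ]
top foot 505 box [[558.5999755859375, -6.599999904632568], [573.7000122070312, -13.399999618530273], [614.9000244140625, 77.5999984741211], [599.9000244140625, 84.5]] z [0.0323 0.0687 0.0732]
top foottop 332 box [[558.7000122070312, -6.5], [573.7999877929688, -13.399999618530273], [614.9000244140625, 77.5999984741211], [599.9000244140625, 84.5]] z [0.0651 0.0705 0.0735]
top ledge 4822 box [[746.0, -288.8999938964844], [780.2000122070312, -289.6000061035156], [792.5, 330.79998779296875], [758.2999877929688, 331.5]] z [0.026  0.0306 0.0338]
ledge near face x= [0.0195 0.7532]
cup [0.386 0.047 0.03 ] [0.69  0.319 1.064]
jar [0.386 0.047 0.03 ] [0.561 0.319 1.064]
sauce [ 0.386 -0.274  0.03 ] [0.676 0.047 1.064]
scene board 1377 box [[571.2000122070312, -14.0], [660.0, -53.20000076293945], [701.7000122070312, 41.0], [612.9000244140625, 80.30000305175781]] z [0.0007 0.0042 0.0072]
scene foot 740 box [[558.0999755859375, -6.300000190734863], [575.5, -14.0], [616.4000244140625, 78.5], [598.9000244140625, 86.19999694824219]] z [0.0244 0.0602 0.0719]
scene foottop 351 box [[558.0999755859375, -6.300000190734863], [575.0, -13.800000190734863], [615.7999877929688, 78.5], [598.7999877929688, 86.0]] z [0.064  0.0697 0.0726]
scene ledge 4652 box [[658.0, -286.29998779296875], [778.7000122070312, -288.8999938964844], [792.0, 330.79998779296875], [671.2000122070312, 333.3999938964844]] z [0.0257 0.0299 0.0331]
ledge near face x= [-0.0376  0.7467]
```

View pics/crop.png

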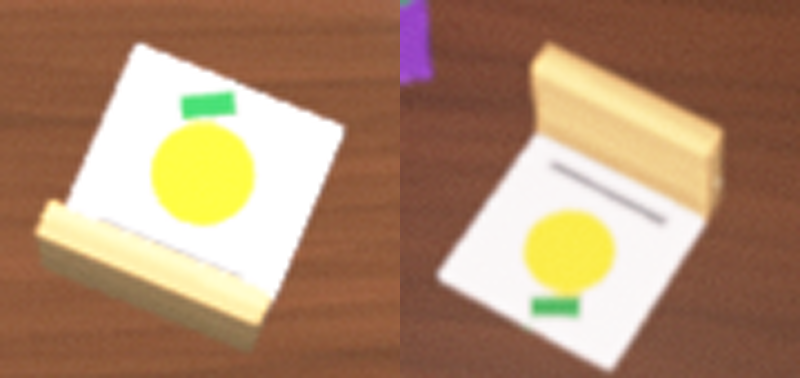

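The crop confirms it: white board with a yellow disc, and a wooden foot upright at the near side. The heel is at about (0.579, 0.039) with yaw −0.41. The ledge face is at about x = 0.754 + 0.02·y. I'll move above the board side of the foot.

>>> send_rows(
  steps="0.4 0.0243 0.0251 0 0 0 -0.068; 0.4 0.0243 0.0251 0 0 0 -0.068; 0.4 0.0243 0.0251 0 0 0 -0.068; 0.4 0.0243 0.0251 0 0 0 -0.068; 0.4 0.0243 0.0251 0 0 0 -0.068",
)

```text
clock: 0.52
eef_pos: [0.2553, -0.3549, 0.2309]
tool_rot: [0.999, -0.037, -0.0, -0.0]
ft_force: [0.9, -0.1, 0.2]
grip_width: 0.0601
grasp_force: 0.0
```

>>> send_rows(
  steps="0.4 0.0243 0.0251 0 0 0 -0.068; 0.4 0.0243 0.0251 0 0 0 -0.068; 0.4 0.0243 0.0251 0 0 0 -0.068; 0.4 0.0243 0.0251 0 0 0 -0.068; 0.4 0.0243 0.0251 0 0 0 -0.068",
)

```text
clock: 0.93
eef_pos: [0.3769, -0.2293, 0.231]
tool_rot: [0.979, -0.205, -0.0, -0.0]
ft_force: [0.3, -0.6, -0.2]
grip_width: 0.0599
grasp_force: 0.0
```

>>> send_rows(
  steps="0.4 0.0243 0.0251 0 0 0 0; 0.4 0.0243 0.0251 0 0 0 0; 0.4 0.0243 0.0251 0 0 0 0; 0.4 0.0243 0.0251 0 0 0 0; 0.4 0.0243 0.0251 0 0 0 0",
)

```text
clock: 1.35
eef_pos: [0.4795, -0.1536, 0.2309]
tool_rot: [0.986, -0.167, 0.003, -0.021]
ft_force: [1.2, -0.2, -0.3]
grip_width: 0.0601
grasp_force: 0.0
```

>>> send_rows(
  steps="0.4 0.0243 0.0251 0 0 0 0; 0.4 0.0243 0.0251 0 0 0 0; 0.4 0.0243 0.0251 0 0 0 0; 0.4 0.0243 0.0251 0 0 0 0; 0.4 0.0243 0.0251 0 0 0 0",
)

```text
clock: 1.77
eef_pos: [0.581, -0.0998, 0.2307]
tool_rot: [0.993, -0.111, 0.004, -0.051]
ft_force: [-0.2, -0.9, 0.1]
grip_width: 0.0599
grasp_force: 0.0
```

```bash
python3 - <<'E'
from h import *
from scipy.spatial.transform import Rotation as R
o=get_obs();print(o["joint_pos"].round(3) if hasattr(o["joint_pos"],'round') else o["joint_pos"],np.round(o["eef_pos"],4));print(R.from_quat(o["tool_rot"]).as_matrix().round(3))
E
```

```text
[-0.223  0.423  0.257  1.408  0.102  3.141] [ 0.581  -0.0998  0.2307]
[[ 0.976 -0.219  0.02 ]
 [-0.22  -0.97   0.1  ]
 [-0.002 -0.102 -0.995]]
```

>>> send_rows(
  steps="0.4 0 0 0 0 0 0; 0.4 0 0 0 0 0 0; 0.4 0 0 0 0 0 0; 0.4 0 0 0 0 0 0; 0.4 0 0 0 0 0 0",
)

```text
clock: 2.18
eef_pos: [0.5797, -0.1009, 0.2316]
tool_rot: [0.992, -0.111, 0.005, -0.05]
ft_force: [-0.1, -0.1, -0.6]
grip_width: 0.0596
grasp_force: 0.0
```

```bash
python3 - <<'E'
from h import *
from scipy.spatial.transform import Rotation as R
o=get_obs();print(np.round(o["joint_pos"],3),np.round(o["eef_pos"],4));print(R.from_quat(o["tool_rot"]).as_matrix().round(3))
E
```

```text
[-0.225  0.419  0.254  1.407  0.102  3.141] [ 0.5797 -0.1009  0.2316]
[[ 0.975 -0.221  0.021]
 [-0.222 -0.97   0.099]
 [-0.001 -0.101 -0.995]]
```

Joint 6 hit its limit, so I'll use the equivalent half-turn orientation.

>>> send_rows(
  steps="0.4 0 0 0 -0.033 0.007 0.08; 0.4 0 0 0 -0.033 0.007 0.08; 0.4 0 0 0 -0.033 0.007 0.08; 0.4 0.002 0.006 0 0 0 0.12; 0.4 0.002 0.006 0 0 0 0.12",
)

```text
clock: 2.6
eef_pos: [0.584, -0.0885, 0.2319]
tool_rot: [0.991, 0.131, -0.006, 0.0]
ft_force: [-1.2, 0.4, 0.4]
grip_width: 0.0597
grasp_force: 0.0
```

>>> send_rows(
  steps="0.4 0.002 0.006 0 0 0 0.12; 0.4 0.002 0.006 0 0 0 0.12; 0.4 0.002 0.006 0 0 0 0.12; 0.4 0.002 0.006 0 0 0 0.12; 0.4 0.002 0.006 0 0 0 0.12",
)

```text
clock: 3.02
eef_pos: [0.5941, -0.0587, 0.2319]
tool_rot: [0.909, 0.418, -0.005, 0.002]
ft_force: [-0.1, 0.3, -0.2]
grip_width: 0.06
grasp_force: 0.0
```

>>> send_rows(
  steps="0.4 0.002 0.006 0 0 0 0.12; 0.4 0.002 0.006 0 0 0 0.12; 0.4 0.002 0.006 0 0 0 0.12; 0.4 0.002 0.006 0 0 0 0.12; 0.4 0.002 0.006 0 0 0 0.12",
)

```text
clock: 3.43
eef_pos: [0.6041, -0.0287, 0.2319]
tool_rot: [0.745, 0.668, -0.005, 0.004]
ft_force: [-0.8, 0.2, -0.4]
grip_width: 0.0598
grasp_force: 0.0
```

>>> send_rows(
  steps="0.4 0.002 0.006 0 0 0 0.12; 0.4 0.002 0.006 0 0 0 0.12; 0.4 0.002 0.006 0 0 0 0.12; 0.4 0.002 0.006 0 0 0 0.12; 0.4 0.002 0.006 0 0 0 0.12",
)

```text
clock: 3.85
eef_pos: [0.6141, 0.0012, 0.2319]
tool_rot: [0.514, 0.858, -0.004, 0.005]
ft_force: [-0.0, 1.2, 0.3]
grip_width: 0.0601
grasp_force: 0.0
```

>>> send_rows(
  steps="0.4 0.002 0.006 0 0 0 0.12; 0.4 0.002 0.006 0 0 0 0.12; 0.4 0.002 0.006 0 0 0 0.12; 0.4 0 0 0 0 0 0; 0.4 0 0 0 0 0 0",
)

```text
clock: 4.27
eef_pos: [0.6201, 0.0192, 0.2317]
tool_rot: [0.356, 0.934, -0.003, 0.005]
ft_force: [0.4, -1.6, 0.1]
grip_width: 0.0597
grasp_force: 0.0
```

```bash
cat > st.py <<'E'
from h import *
from scipy.spatial.transform import Rotation as R
o=get_obs();M=R.from_quat(o["tool_rot"]).as_matrix()
print(np.round(o["joint_pos"],3),np.round(o["eef_pos"],4),"yaw",np.arctan2(M[1,0],M[0,0]).round(3),"toolz",M[:,2].round(3))
E
python3 st.py
```

```text
[ 0.036  0.481  0.354  1.436 -0.009  0.763] [0.6201 0.0192 0.2317] yaw 2.414 toolz [ 0.008 -0.009 -1.   ]
```

>>> send_rows(
  steps="0.4 0 0 -0.02 0.009 0.008 0.1; 0.4 0 0 -0.02 0 0 0.105; 0.4 0 0.002 -0.02 0 0 0.11; 0.4 0 0 -0.02 0 0 0; 0.4 0 0 -0.02 0 0 0",
)

```text
clock: 4.68
eef_pos: [0.6202, 0.0208, 0.1309]
tool_rot: [0.205, 0.979, 0.0, 0.0]
ft_force: [0.1, 0.7, 0.1]
grip_width: 0.06
grasp_force: 0.0
```

>>> send_rows(
  steps="0.4 0 0 -0.022 0 0 0; 0.4 0 0 -0.02 0 0 0; 0.4 0 0 -0.02 0 0 0; 0.4 0 0 -0.02 0 0 0; 0.4 0 0 0 0 0 0",
)

```text
clock: 5.1
eef_pos: [0.6168, 0.0207, 0.045]
tool_rot: [0.205, 0.979, -0.001, -0.004]
ft_force: [-0.9, -0.7, -0.0]
grip_width: 0.0594
grasp_force: 0.0
```

```bash
python3 st.py; python3 - <<'E'
from h import *
a=camera("scene");b=camera("top")
f=lambda c,r:cv2.resize(c["frame"][r[0]:r[1],r[2]:r[3]],(400,400))
cv2.imwrite("pics/p2.png",np.hstack([f(a,(180,340,230,390)),f(b,(120,280,250,410))])[...,::-1])
E
```

```text
[0.033 0.607 0.063 1.035 0.    0.446] [0.6168 0.0207 0.045 ] yaw 2.728 toolz [-0.008  0.    -1.   ]
```

View pics/p2.png

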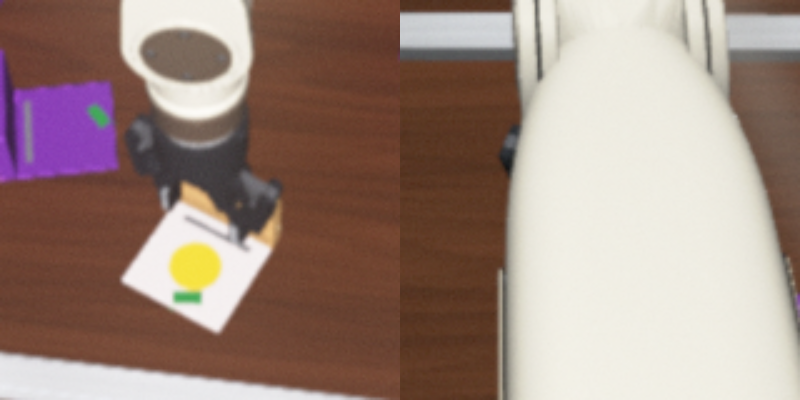

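The scene view (left) shows the fingers standing over the board, just in front of the foot's inner face. Next I push towards the robot along the sign's −x.

>>> send_rows(
  steps="0.4 -0.0037 0.0016 0.001 0 0 0; 0.4 -0.0037 0.0016 0.001 0 0 0; 0.4 -0.0037 0.0016 0.001 0 0 0; 0.4 -0.0037 0.0016 0.001 0 0 0; 0.4 -0.0027 0.0012 0.001 0 0 0",
)

```text
clock: 5.62
eef_pos: [0.603, 0.0295, 0.0555]
tool_rot: [0.203, 0.979, 0.001, 0.001]
ft_force: [1.1, 0.8, -0.3]
grip_width: 0.0599
grasp_force: 0.3
```

>>> send_rows(
  steps="0.4 -0.0027 0.0012 0 0 0 0; 0.4 -0.0027 0.0012 0 0 0 0; 0.4 -0.0027 0.0012 0 0 0 0; 0.4 -0.0027 0.0012 0 0 0 0; 0.4 -0.0027 0.0012 0 0 0 0",
)

```text
clock: 6.03
eef_pos: [0.5892, 0.0354, 0.0543]
tool_rot: [0.203, 0.979, 0.0, -0.0]
ft_force: [1.1, -0.4, 1.4]
grip_width: 0.0594
grasp_force: 0.2
```

```bash
python3 st.py; python3 - <<'E'
from h import *
c=camera("scene");W=cloud(c);h=cv2.cvtColor(c["frame"],cv2.COLOR_RGB2HSV)
m=(h[...,0]>23)&(h[...,0]<33)&(h[...,1]>120)&(h[...,2]>150);m[:,:200]=0;m[:,400:]=0;m[:200]=0
m=cv2.erode(m.astype(np.uint8),np.ones((3,3)))>0
P=W[m];print(len(P),P.mean(0).round(4));n=np.linalg.svd(P-P.mean(0))[2][2];print("normal",n.round(3))
E
```

```text
[ 6.000e-02  5.450e-01 -2.200e-02  1.004e+00  1.000e-03  4.690e-01] [0.5892 0.0354 0.0543] yaw 2.732 toolz [ 0.     0.001 -1.   ]
175 [0.6379 0.0146 0.0227]
normal [-0.263  0.089  0.961]
```

The board has tilted about 16°, so it is turning about its heel. I continue.

>>> send_rows(
  steps="0.4 -0.0027 0.0012 -0.001 0 0 0; 0.4 -0.0027 0.0012 -0.001 0 0 0; 0.4 -0.0027 0.0012 -0.001 0 0 0; 0.4 -0.0027 0.0012 -0.001 0 0 0; 0.4 -0.0027 0.0012 0 0 0 0",
)

```text
clock: 6.5
eef_pos: [0.5752, 0.0413, 0.0498]
tool_rot: [0.203, 0.979, 0.0, -0.001]
ft_force: [-0.6, 0.5, -0.1]
grip_width: 0.0598
grasp_force: 0.0
```

>>> send_rows(
  steps="0.4 -0.0027 0.0012 0 0 0 0; 0.4 -0.0027 0.0012 0 0 0 0; 0.4 -0.0027 0.0012 0 0 0 0; 0.4 -0.0027 0.0012 0 0 0 0; 0.4 -0.0027 0.0012 0 0 0 0",
)

```text
clock: 6.92
eef_pos: [0.5623, 0.0472, 0.0504]
tool_rot: [0.203, 0.979, 0.0, 0.0]
ft_force: [-0.7, -1.2, 0.1]
grip_width: 0.0601
grasp_force: 0.0
```

```bash
cat > bd.py <<'E'
from h import *
c=camera("scene");W=cloud(c);h=cv2.cvtColor(c["frame"],cv2.COLOR_RGB2HSV)
m=(h[...,0]>23)&(h[...,0]<33)&(h[...,1]>120)&(h[...,2]>150);m[:,:200]=0;m[:,400:]=0;m[:200]=0
m=cv2.erode(m.astype(np.uint8),np.ones((3,3)))>0
P=W[m];print(len(P),P.mean(0).round(4));n=np.linalg.svd(P-P.mean(0))[2][2];print("normal",n.round(3))
E
python3 st.py;python3 bd.py
```

```text
[ 0.084  0.504 -0.104  0.962  0.     0.493] [0.5623 0.0472 0.0504] yaw 2.732 toolz [ 0.  0. -1.]
151 [0.5835 0.0406 0.0674]
normal [ 0.786 -0.45  -0.424]
```

>>> send_rows(
  steps="0.4 -0.0037 0.0016 0 0 0 0; 0.4 -0.0037 0.0016 0 0 0 0; 0.4 -0.0037 0.0016 0 0 0 0; 0.4 -0.0037 0.0016 0 0 0 0; 0.4 -0.0037 0.0016 0 0 0 0",
)

```text
clock: 7.38
eef_pos: [0.5436, 0.0553, 0.0505]
tool_rot: [0.203, 0.979, 0.0, 0.0]
ft_force: [0.3, -0.0, 0.5]
grip_width: 0.0601
grasp_force: 0.0
```

>>> send_rows(
  steps="0.4 -0.0037 0.0016 0 0 0 0; 0.4 -0.0037 0.0016 0 0 0 0; 0.4 -0.0037 0.0016 0 0 0 0; 0.4 -0.0037 0.0016 0 0 0 0; 0.4 -0.0037 0.0016 0 0 0 0",
)

```text
clock: 7.8
eef_pos: [0.5251, 0.0634, 0.0504]
tool_rot: [0.203, 0.979, 0.0, 0.0]
ft_force: [0.6, 0.0, -0.1]
grip_width: 0.0594
grasp_force: 0.0
```

```bash
python3 st.py;python3 bd.py; python3 - <<'E'
from h import *
a=camera("scene");cv2.imwrite("pics/p3.png",cv2.resize(a["frame"][180:340,230:390],(400,400))[...,::-1])
E
```

```text
[ 0.12   0.445 -0.205  0.92   0.001  0.529] [0.5251 0.0634 0.0504] yaw 2.732 toolz [ 0.     0.001 -1.   ]
150 [0.5797 0.0399 0.0612]
normal [ 0.916 -0.401 -0.015]
```

View pics/p3.png

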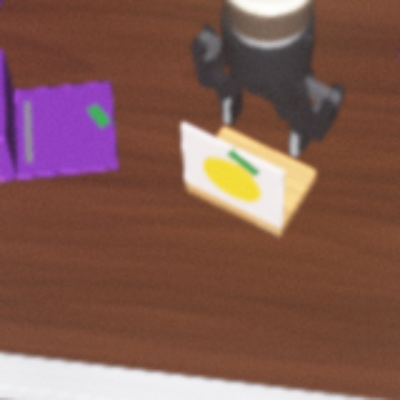

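The scene crop shows the sign upright on its foot at (235,185), with its face towards the ledge and the fingers behind it. I back off past the toe and go down.

>>> send_rows(
  steps="0.4 -0.0074 0.0032 0 0 0 0; 0.4 -0.0074 0.0032 0 0 0 0; 0.4 -0.0074 0.0032 0 0 0 0; 0.4 -0.0074 0.0032 0 0 0 0; 0.4 -0.0037 0.0016 0 0 0 0",
)

```text
clock: 8.32
eef_pos: [0.4905, 0.078, 0.0503]
tool_rot: [0.203, 0.979, 0.0, -0.001]
ft_force: [-0.4, 0.1, 0.3]
grip_width: 0.0597
grasp_force: 0.0
```

>>> send_rows(
  steps="0.4 0 0 -0.012 0 0 0; 0.4 0 0 -0.012 0 0 0; 0.4 0 0 -0.009 0 0 0; 0.4 0 0 -0.006 0 0 0; 0.4 0 0 -0.003 0 0 0",
)

```text
clock: 8.73
eef_pos: [0.4914, 0.0775, 0.0074]
tool_rot: [0.203, 0.979, 0.0, -0.001]
ft_force: [-0.2, 0.3, 0.2]
grip_width: 0.0597
grasp_force: 0.0
```

>>> send_rows(
  steps="0.4 0 0 -0.003 0 0 0; 0.4 0.0018 -0.0008 0 0 0 0; 0.4 0.0018 -0.0008 0 0 0 0; 0.4 0.0018 -0.0008 0 0 0 0; 0.4 0 0 0 0 0 0",
)

```text
clock: 9.15
eef_pos: [0.4987, 0.0751, 0.0059]
tool_rot: [0.204, 0.979, 0.001, 0.001]
ft_force: [-0.2, -0.3, -0.2]
grip_width: 0.0598
grasp_force: 0.0
```

```bash
python3 st.py;python3 bd.py
```

```text
[ 0.149  0.464 -0.32   0.784  0.001  0.559] [0.4987 0.0751 0.0059] yaw 2.732 toolz [ 0.002  0.001 -1.   ]
152 [0.5835 0.0405 0.0673]
normal [ 0.781 -0.462 -0.42 ]
```

```bash
cat > bd.py <<'E'
from h import *
import sys
c=camera("scene");W=cloud(c);h=cv2.cvtColor(c["frame"],cv2.COLOR_RGB2HSV)
m=(h[...,0]>23)&(h[...,0]<33)&(h[...,1]>120)&(h[...,2]>150);m[:,:200]=0;m[:,400:]=0;m[:200]=0
cy=W[m].mean(0)
w=((h[...,1]<40)&(h[...,2]>170))|m|((h[...,0]>50)&(h[...,0]<80)&(h[...,1]>80))
w&=(np.linalg.norm(W-cy,axis=2)<.075)&(W[...,2]>.02)
w=cv2.erode(w.astype(np.uint8),np.ones((3,3)))>0
P=W[w]
for _ in range(3):
    q=P.mean(0);n=np.linalg.svd(P-q,full_matrices=False)[2][2];n*=np.sign(n[0]);r=(P-q)@n;P=P[abs(r)<max(2*r.std(),.001)]
print(len(P),"mean",q.round(4),"normal",n.round(3),"yaw",np.arctan2(n[1],n[0]).round(3),"res",r.std().round(4))
# heel line estimate: centroid projected to ground along the board
print("heel",(q-n*(0))[:2].round(4),"zmax",np.percentile(W[w][:,2],98).round(3))
if len(sys.argv)>1: cv2.imwrite(f"pics/{sys.argv[1]}.png",cv2.resize(c["frame"][180:340,230:390],(400,400))[...,::-1])
E
python3 bd.py p4; python3 bd.py
```

```text
417 mean [0.5796 0.0401 0.0717] normal [ 0.918 -0.395 -0.003] yaw -0.407 res 0.0007
heel [0.5796 0.0401] zmax 0.109
400 mean [0.5803 0.0415 0.0706] normal [ 0.919 -0.393 -0.002] yaw -0.404 res 0.0008
heel [0.5803 0.0415] zmax 0.11
```

View pics/p4.png

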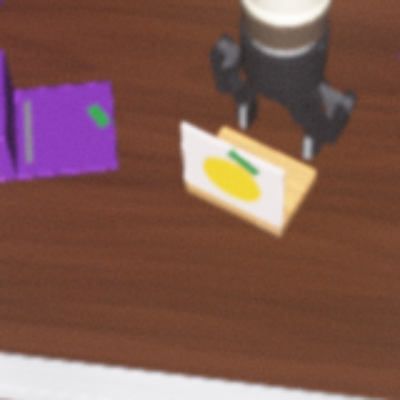

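The crop shows the sign still upright, unmoved and with the fingers just behind its toe. I start the curved push, turning it square on the way.

>>> send_rows(
  steps="0.4 0.0036 -0.0015 -0.0005 0 0 0; 0.4 0.0036 -0.0015 -0.0005 0 0 0; 0.4 0.0037 -0.0015 -0.0005 0 0 0.01; 0.4 0.0037 -0.0015 0 0 0 0.01; 0.4 0.0037 -0.0015 0 0 0 0.01",
)

```text
clock: 9.72
eef_pos: [0.5142, 0.0678, 0.0036]
tool_rot: [0.188, 0.982, 0.0, -0.002]
ft_force: [-5.1, 0.8, 4.5]
grip_width: 0.0595
grasp_force: 2.7
```

>>> send_rows(
  steps="0.4 0.0037 -0.0014 0 0 0 0.012; 0.4 0.0037 -0.0014 0 0 0 0.012; 0.4 0.0038 -0.0013 0 0 0 0.012; 0.4 0.0038 -0.0013 0 0 0 0.012; 0.4 0.0038 -0.0012 0 0 0 0.012",
)

```text
clock: 10.13
eef_pos: [0.5329, 0.061, 0.0035]
tool_rot: [0.159, 0.987, 0.0, -0.002]
ft_force: [-5.4, 0.6, 3.9]
grip_width: 0.06
grasp_force: 2.7
```

```bash
python3 st.py;python3 bd.py
```

```text
[ 0.113  0.521 -0.227  0.827  0.001  0.432] [0.5329 0.061  0.0035] yaw 2.823 toolz [-0.004  0.001 -1.   ]
415 mean [0.609  0.0352 0.0735] normal [ 0.949 -0.315  0.001] yaw -0.32 res 0.0007
heel [0.609  0.0352] zmax 0.11
```

>>> send_rows(
  steps="0.4 0.0043 -0.0014 0.0005 0 0 0.012; 0.4 0.0043 -0.0013 0.0005 0 0 0.012; 0.4 0.0043 -0.0013 0 0 0 0.012; 0.4 0.0044 -0.0012 0 0 0 0.012; 0.4 0.0044 -0.0012 0 0 0 0.012",
)

```text
clock: 10.6
eef_pos: [0.5569, 0.0545, 0.0047]
tool_rot: [0.129, 0.992, 0.0, -0.0]
ft_force: [-1.7, 0.3, -1.7]
grip_width: 0.0598
grasp_force: 0.8
```

>>> send_rows(
  steps="0.4 0.0044 -0.0011 0 0 0 0.012; 0.4 0.0044 -0.0011 0 0 0 0.012; 0.4 0.0044 -0.001 0 0 0 0.012; 0.4 0.0044 -0.001 0 0 0 0.012; 0.4 0.0044 -0.0009 0 0 0 0.012",
)

```text
clock: 11.02
eef_pos: [0.5788, 0.0495, 0.0049]
tool_rot: [0.099, 0.995, 0.0, -0.0]
ft_force: [-1.1, -0.8, -0.9]
grip_width: 0.06
grasp_force: 0.9
```

>>> send_rows(
  steps="0.4 0.0044 -0.0008 0 0 0 0.012; 0.4 0.0044 -0.0008 0 0 0 0.012; 0.4 0.0045 -0.0007 0 0 0 0.012; 0.4 0.0045 -0.0007 0 0 0 0.012; 0.4 0.0045 -0.0006 0 0 0 0.012",
)

```text
clock: 11.43
eef_pos: [0.6011, 0.0459, 0.0049]
tool_rot: [0.069, 0.998, 0.0, -0.0]
ft_force: [-0.6, 0.5, -1.6]
grip_width: 0.0596
grasp_force: 0.8
```

```bash
python3 st.py;python3 bd.py
```

```text
[ 0.076  0.622 -0.032  0.917  0.001  0.214] [0.6011 0.0459 0.0049] yaw 3.003 toolz [-0.     0.001 -1.   ]
474 mean [0.6805 0.0345 0.0713] normal [ 0.99  -0.143 -0.002] yaw -0.143 res 0.0007
heel [0.6805 0.0345] zmax 0.111
```

>>> send_rows(
  steps="0.4 0.0045 -0.0005 0 0 0 0.012; 0.4 0.0045 -0.0005 0 0 0 0.012; 0.4 0.0045 -0.0004 0 0 0 0.012; 0.4 0.0045 -0.0004 0 0 0 0.012; 0.4 0.0045 -0.0003 0 0 0 0.012",
)

```text
clock: 11.9
eef_pos: [0.6235, 0.0438, 0.005]
tool_rot: [0.039, 0.999, 0.0, -0.0]
ft_force: [-3.4, 0.0, 1.4]
grip_width: 0.0601
grasp_force: 2.0
```

>>> send_rows(
  steps="0.4 0.0045 -0.0003 0 0 0 0.012; 0.4 0.0045 -0.0002 0 0 0 0.012; 0.4 0.0045 -0.0002 0 0 0 0.012; 0.4 0.0045 -0.0001 0 0 0 0.012; 0.4 0.0045 -0.0001 0 0 0 0.01",
)

```text
clock: 12.32
eef_pos: [0.6461, 0.0429, 0.005]
tool_rot: [0.01, 1.0, 0.0, -0.0]
ft_force: [-5.5, -0.5, 2.2]
grip_width: 0.0596
grasp_force: 2.3
```

```bash
python3 st.py;python3 bd.py p5; python3 - <<'E'
from h import *
# ledge yaw & faces from scene view: points on top of the bar, far edge and front face
c=camera("scene");W=cloud(c);h=cv2.cvtColor(c["frame"],cv2.COLOR_RGB2HSV)
m=(h[...,1]<50)&(h[...,2]>120)&(W[...,2]>.025)&(W[...,2]<.036)&(W[...,0]>.735)&(W[...,0]<.81)&(abs(W[...,1]-.02)<.29)
P=W[m];n,f=[],[]
ys=np.r_[np.arange(-.25,-.06,.02),np.arange(.12,.28,.02)]
for y in ys:
    q=P[abs(P[:,1]-y)<.01,0];n.append(np.percentile(q,4));f.append(np.percentile(q,96))
print("near",np.polyfit(ys,n,1).round(4),"far",np.polyfit(ys,f,1).round(4))
E
```

```text
[0.066 0.697 0.113 0.987 0.001 0.087] [0.6461 0.0429 0.005 ] yaw 3.121 toolz [-0.     0.001 -1.   ]
924 mean [0.7516 0.0389 0.0489] normal [0.766 0.022 0.642] yaw 0.029 res 0.0088
heel [0.7516 0.0389] zmax 0.109
near [0.0214 0.754 ] far [0.0208 0.7823]
```

View pics/p5.png

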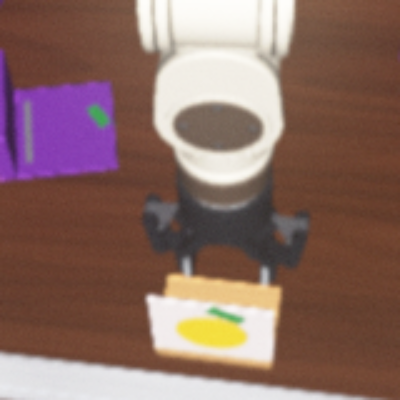

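The crop shows the sign upright and square at (212,325), with a gap to the ledge. The measured ledge face is 0.754 + 0.021·y, which leaves about 28 mm.

>>> send_rows(
  steps="0.4 0.0045 -0.0001 0 0 0 0; 0.4 0.0045 -0.0001 0 0 0 0; 0.4 0.0045 -0.0001 0 0 0 0; 0.4 0.0045 -0.0001 0 0 0 0; 0.4 0.0035 -0.0001 0 0 0 0",
)

```text
clock: 12.83
eef_pos: [0.6677, 0.0426, 0.0049]
tool_rot: [0.011, 1.0, 0.0, 0.0]
ft_force: [-4.7, -0.3, 2.4]
grip_width: 0.0597
grasp_force: 2.0
```

>>> send_rows(
  steps="0.4 0.0015 0 0 0 0 0; 0.4 0.0015 0 0 0 0 0; 0.4 0.0015 0 0 0 0 0; 0.4 0.0015 0 0 0 0 0; 0.4 0.0005 0 0 0 0 0",
)

```text
clock: 13.25
eef_pos: [0.6731, 0.0424, 0.0048]
tool_rot: [0.011, 1.0, 0.0, -0.001]
ft_force: [-6.5, 0.3, 5.1]
grip_width: 0.0595
grasp_force: 3.3
```

>>> send_rows(
  steps="0.4 0.001 0 0 0 0 0; 0.4 0.001 0 0 0 0 0; 0.4 0 0 0 0 0 0; 0.4 0 0 0 0 0 0; 0.4 0 0 0 0 0 0",
)

```text
clock: 13.67
eef_pos: [0.6731, 0.0424, 0.0048]
tool_rot: [0.011, 1.0, 0.0, -0.003]
ft_force: [-9.6, -0.4, 7.4]
grip_width: 0.0598
grasp_force: 5.0
```

The TCP has stalled while the force climbs, so the sign is on the ledge. I press a little more to seat it square, then back away.

>>> send_rows(
  steps="0.4 0.001 0 0 0 0 0; 0.4 0.001 0 0 0 0 0; 0.4 0.001 0 0 0 0 0; 0.4 0 0 0 0 0 0; 0.4 0 0 0 0 0 0",
)

```text
clock: 14.08
eef_pos: [0.6732, 0.0424, 0.0047]
tool_rot: [0.011, 1.0, 0.0, -0.005]
ft_force: [-17.4, -0.8, 11.8]
grip_width: 0.0598
grasp_force: 8.6
```

>>> send_rows(
  steps="0.4 -0.003 0 0 0 0 0; 0.4 -0.004 0 0 0 0 0; 0.4 -0.008 0 0 0 0 0; 0.4 -0.012 0 0 0 0 0; 0.4 -0.02 0 0.005 0 0 0",
)

```text
clock: 14.5
eef_pos: [0.634, 0.0424, 0.0094]
tool_rot: [0.011, 1.0, 0.0, 0.002]
ft_force: [-0.2, 0.7, 1.0]
grip_width: 0.0599
grasp_force: 0.0
```

>>> send_rows(
  steps="0.4 -0.03 0 0.01 0 0 0; 0.4 -0.03 0 0.02 0 0 0; 0.4 -0.03 0 0.02 0 0 0; 0.4 -0.03 0 0.02 0 0 0; 0.4 0 0 0 0 0 0",
)

```text
clock: 14.92
eef_pos: [0.5097, 0.0425, 0.0834]
tool_rot: [0.011, 1.0, 0.001, 0.002]
ft_force: [0.1, 0.8, -0.2]
grip_width: 0.0599
grasp_force: 0.0
```

```bash
python3 st.py; python3 - <<'E'
from h import *
for name in("scene","top"):
    c=camera(name);W=cloud(c);h=cv2.cvtColor(c["frame"],cv2.COLOR_RGB2HSV)
    cv2.imwrite(f"pics/end_{name}.png",c["frame"][...,::-1])
    w=((h[...,1]<40)&(h[...,2]>140))|((h[...,0]>23)&(h[...,0]<33)&(h[...,1]>120))
    w&=(W[...,2]>.042)&(W[...,2]<.107)&(W[...,0]>.71)&(W[...,0]<.79)&(abs(W[...,1]-.04)<.07)
    w=cv2.erode(w.astype(np.uint8),np.ones((3,3)))>0;P=W[w]
    if len(P)<30: print(name,len(P));continue
    for _ in range(3):
        q=P.mean(0);n=np.linalg.svd(P-q,full_matrices=False)[2][2];n*=np.sign(n[0]);r=(P-q)@n;P=P[abs(r)<max(2*r.std(),.001)]
    print(name,len(P),q.round(4),n.round(3),"yaw",np.arctan2(n[1],n[0]).round(3),"gap",(q[0]-(.754+.021*q[1])).round(4))
a=cv2.imread("pics/end_scene.png")[240:380,220:400];b=cv2.imread("pics/end_top.png")[90:230,240:420]
cv2.imwrite("pics/end.png",np.hstack([cv2.resize(a,(400,311)),cv2.resize(b,(400,311))]))
E
```

```text
[ 0.083  0.375 -0.216  0.976  0.001  0.104] [0.5097 0.0425 0.0834] yaw 3.12 toolz [ 0.003  0.001 -1.   ]
scene 285 [0.7531 0.0395 0.0736] [ 1.    -0.022  0.001] yaw -0.022 gap -0.0018
top 48 [0.7506 0.0383 0.0659] [ 0.999 -0.036  0.022] yaw -0.036 gap -0.0042
```

View pics/end.png

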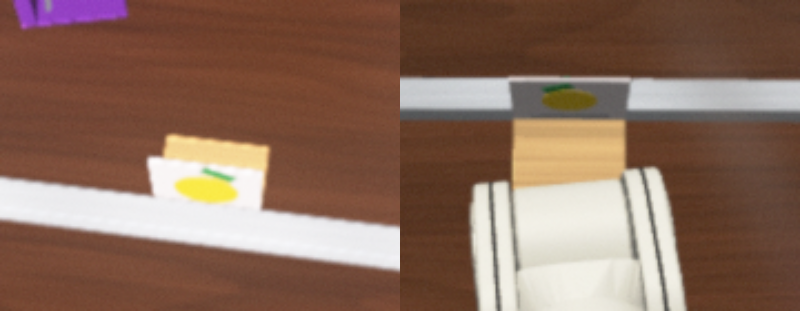

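The final views show the sign upright and flush against the bar: its yaw of −0.022 matches the ledge's −0.021, and it had stalled against the bar under a 17 N push. The robot is clear, so I hand in.

```bash
python3 -c "
from workcell import *
print(job_done())"
```

```text
the job is handed in; nothing more can be done
None
```

The sign stands upright, flush and square against the ledge, the arm kept clear of the jar, bottle and cup, and the job was handed in after about 15 s of robot time; no verdict came back.

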